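Spot-check a sample pot with the pen thermometer

TASK

Take the temperature in the steel sample pot: pull the black stopper out of the guide neck in its lid and lay it in the porcelain dish, then take the pen thermometer from the rack and lower its stem down through the neck until the black immersion band is level with the top of the neck. The stem must never touch the pot, or the steel would spoil the reading, so finish still holding the thermometer there, upright and in the middle of the neck; leave the other things on the bench and in the rack undisturbed.

Things in the scene. Friction and masses are not known exactly. Their poses are not given: they have to be found in the camera images.
- pot: Steel sample pot, 112 mm across, fixed on a slim grey stirrer (150 x 150 x 42 mm). Flat lid 118 mm across, top 112 mm above the bench. Origin on the bench under the pot's axis, z up. Lid carries the guide neck 28 mm off-axis at -x (see neck_mouth), a blanked port at +x (22 mm disc, 7 mm high, no hole) and a vent nipple at +y (8 mm high). Does not move.
- neck_mouth (a point): Centre of the open top of the guide neck, a short upright steel tube in the lid, where the stopper sits at the start: outer diameter 30 mm, bore 18 mm wide and 18 mm long straight down into the hollow pot, top 122 mm above the bench, 10 mm above the lid. z up.
- stopper_grip (a point): Black plastic stopper, 35 g: centre of its round grip (22 mm diameter, 36 mm long), z up along its axis. Below it a flange 27 mm across, 4 mm thick rests on the neck, so this point starts 22 mm above the neck's top; then a plug 15 mm across, 16 mm long, loose in the bore. Its flat foot is 38 mm below this point. Lifts straight out with no force but its weight.
- dish_floor (a point): Centre of the inner floor of the white porcelain dish: round, 140 mm across the rim, 22 mm high, walls 4 mm, floor 5 mm thick (this point 5 mm above the bench). Loose, 0.22 kg.
- rack: Grey plastic instrument rack, fixed, a bridge 200 mm long (along its x), 62 mm wide (y), 125 mm high; its 6 mm top plate has two through holes of 14 mm diameter at x = -50 and +50 mm. The thermometer hangs in one, the round tester in the other. Origin on the bench under its middle, z up.
- thermo_head (a point): Pen thermometer, 70 g, hangs upright in the rack. Centre of its white flat-sided head with a display, which rests on the rack's plate: 32 mm wide (x), 20 mm thick (y, the way to grip), 70 mm tall; z up along the stem. Below it, on its axis, a steel stem 5 mm thick, 115 mm long (top 10 mm a sleeve 10 mm thick); the tip is 150 mm below this point.
- thermo_mark (a point): Centre of the black immersion band (4 mm wide) painted round the thermometer's stem, 60 mm above the tip and 90 mm below the head's centre.
- thermometer: The whole pen thermometer; its origin is the stem's pointed tip, z up along the stem, x across the wide side of the head, y across its thickness.
- tester: Bystander in the rack's other hole: pocket tester with a round grey barrel 32 mm across, standing 69 mm above the rack's plate. Origin at its lower tip.
- reagent: Bystander: amber jar 60 mm across, 115 mm tall. Origin at its underside's centre.
- vial: Bystander: small clear sample vial with cap, 32 mm across, 60 mm tall. Origin at its underside's centre.
- beaker: Bystander: glass beaker 68 mm across, 85 mm tall, mouth up. Origin at its underside's centre.

How it is judged:
By the outcome, as a careful person would: the job done as asked, in the order asked, and still so for the second after the job is handed in, while the arm keeps its last pose, push and grip.
It also fails if it takes over 64 s, if anything falls off the work surface, if the arm or the gripper's body presses on something with over 40 N, if the wrist force passes 120 N, or if a joint passes its speed limit or range.

ROBOT

A 6-joint arm with a two-finger parallel gripper is mounted at the origin on the work surface. World frame = base frame: x ahead of the robot, y to its left, z up, the work surface at z = 0. Lengths are in mm, angles in rad, forces in N, time in s.
With the tool pointing down it reaches from about 275 to 1000 mm from the base axis. Payload 8.4 kg.
Tool frame: the origin (TCP) lies midway between the tips of the shut fingers; the grasp point (between the pads) lies 19 mm behind it; z points along the fingers, y is the line along which they close (so a half turn about z gives the same grasp; the last joint's range is limited). The gripper opens to 85 mm and grips with 20 to 120 N. Pads are 22 mm wide; open, the fingers measure 114 mm over their backs; the gripper's body (76 mm by 85 mm) begins 54 mm behind the grasp point. The pads swing forward as they close: fully open they stand 13 mm farther back than shut.
Start: joints at [1.313, 0.353, 1.633, -0, 1.155, -0.002], TCP at [158.136, 604.666, 231.281] pointing down, gripper open.
Joint ranges: [-2.63, 2.63], [-0.92, 2.1], [0.06, 2.66], [-1.3, 4.44], [0, 2.69], [-3.02, 3.02]. Speed limits (rad/s): [2.22, 2.22, 2.79, 3.14, 3.14, 3.14].

INTERFACE

Orientations are given as [roll, pitch, yaw] about the fixed x, y, z axes, in that order (R = Rz(yaw) Ry(pitch) Rx(roll)).
In Python, from rig import monitor, imaging, r gives the robot as it stands.
- The arm moves only by the tool drive_tool, never from a script. Its argument "plan" is a list of rows, each an object of numbers: "x", "y", "z": the shift along the tool's x, y, z in units of 50 mm (1.0 is 50 mm); "ax", "ay", "az": the turn, a rotation vector about the tool's x, y, z in units of 6 degrees (1.0 is 6 degrees); "hand": the finger opening in mm, from 0 to 85.4. In form: [{"x": .., "y": .., "z": .., "ax": .., "ay": .., "az": .., "hand": ..}, ...]. A call has 1 to 8 rows; each row is the pose to reach, as a shift and turn from the pose commanded when the call began, along the tool's axes at that moment; what a row does not reach only later rows make up. A row lasts 1/10 s, in which the tool goes at most 50 mm and 8.59 degrees, less where a joint would pass 70% of its speed; a pose out of reach is approached as far as the arm can. A call with a gripper value outside its range is refused whole. The fingers move at their own pace and stop on an object; "grip_force" is the grip in N (left out, the last holds). Time passes only in rows, so rows that repeat a pose let the fingers close. It gives the time, the measured TCP pose, the force, the opening and the grip force at its end, in the units of the state.
- monitor.sense(): the state, without advancing time (a new reading comes with each control period).
- imaging.grab_frame(name): name is "scene" or "top" or "wrist"; returns the picture (480x640x3 uint8, red, green, blue); there is no depth.
- imaging.camera_info(name): a dict with "mtx" (3x3 intrinsics, pixels), "R" (3x3) and "t" (3): a world point X has camera coordinates R X + t. Camera axes: x right, y down, z forward; pixel columns grow to the right and rows downward; lengths in mm; the calibration is good to about 2 mm. A picture is of the moment at which its call begins: read the wrist's pose just before it. camera_info takes no time and is no camera call; for the wrist camera it gives the pose at the moment of the call.
- r.sign_off(): hands the job in; it is judged then, once.
The state is a dict: "clock": time; "qpos": joint angles; "qvel": joint speeds; "joint_efforts": joint torques, N m; "eef_pos": TCP position; "tcp_rot": TCP orientation; "contact_force": force on the tool from outside, world axes, zero at the start; "wrist_torque": the same for the moment, N m; "opening": opening from 0.0 (shut) to 1.0 (fully open); "grasp_force": force on a finger pad.
Only numpy, scipy, OpenCV 4.12 (cv2) and the standard library are available. Lean on these libraries where they do the work, as an engineer would, in place of code of your own. Each camera call takes 0.05 s, during which the arm holds its last target. There are 200 camera calls.

## Working session

There is one attempt and no reset: what is moved stays moved. The work goes in short steps, Python scripts to look and compute and a tool call to move; the robot and the scene stay as the last step left them, time stands still between calls to the robot, and variables do not carry over. Pictures are saved under pics/ and viewed, at most 10 in all, crops included, and the job is handed in when it is done.

Besides the shell and the picture viewer there is one more tool, called by a JSON object that holds its "name" and its "arguments", one argument or row to a line. drive_tool: Moves the arm, as the interface text tells. Its arguments: {"type":"object","properties":{"plan":{"type":"array","items":{"type":"object","properties":{"x":{"type":"number"},"y":{"type":"number"},"z":{"type":"number"},"ax":{"type":"number"},"ay":{"type":"number"},"az":{"type":"number"},"hand":{"type":"number"}}}},"grip_force":{"type":"number"}},"required":["plan"]}

```bash
mkdir -p pics; python3 - <<'E'
from rig import monitor, imaging, r
import cv2
s=monitor.sense();print({k:s[k] for k in('clock','eef_pos','tcp_rot','opening')})
for n in('scene','top'):
    cv2.imwrite(f'pics/{n}0.png',imaging.grab_frame(n)[:,:,::-1]); c=imaging.camera_info(n);print(n,c)
E
```

```text
{'clock': 0.0, 'eef_pos': array([158.02052897, 604.19935867, 230.55586569]), 'tcp_rot': array([-3.14018523e+00, -1.01480312e-05,  2.88578711e+00]), 'opening': 1.0026033221827748}
scene {'mtx': array([[609.35884965,   0.        , 325.00229989],
       [  0.        , 609.35884965, 239.04866283],
       [  0.        ,   0.        ,   1.        ]]), 'R': array([[ 0.3791206 ,  0.92529007,  0.01028881],
       [ 0.74025467, -0.29659656, -0.60336846],
       [-0.55523922,  0.23636575, -0.79739616]]), 't': array([-250.78101949, -374.18041657, 1485.98911865])}
top {'mtx': array([[507.1018135 ,   0.        , 322.10543896],
       [  0.        , 507.1018135 , 242.45365515],
       [  0.        ,   0.        ,   1.        ]]), 'R': array([[ 4.14733147e-04, -9.99588120e-01, -2.86952558e-02],
       [-9.94475961e-01,  2.59969016e-03, -1.04932382e-01],
       [ 1.04963762e-01,  2.85802610e-02, -9.94065278e-01]]), 't': array([ 23.17499408, 616.56118137, 943.5037862 ])}
```

View pics/scene0.png

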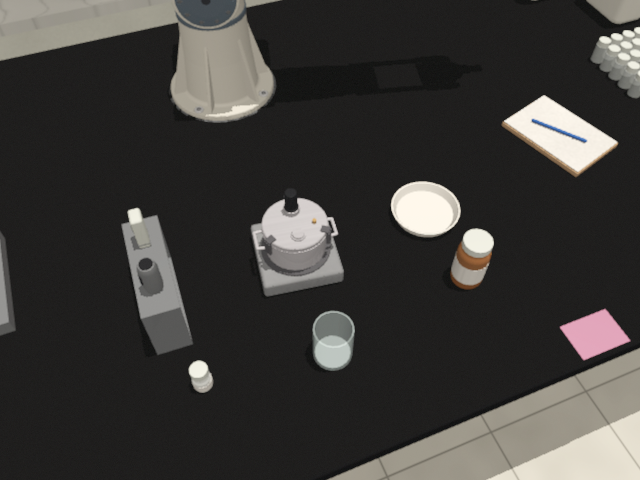

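View pics/top0.png

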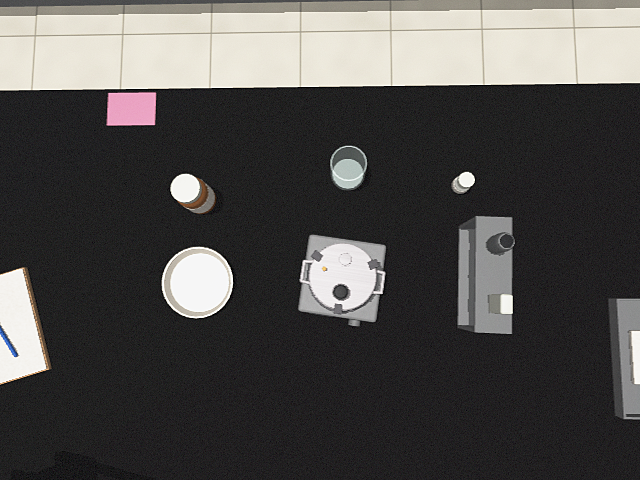

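The scene view shows the stopper at (291,194), dish (426,210), thermometer head top (136,213) and tester top (147,265). The top view has the stopper top at (341,292), dish (197,282), head top (506,304), tester (506,241) and the pot at about (343,277). I'll convert these to positions.

```bash
cat > h.py <<'E'
import numpy as np, cv2
from rig import monitor, imaging, r
from scipy.spatial.transform import Rotation as Ro
def pz(c,u,v,z):
    d=c['R'].T@np.linalg.inv(c['mtx'])@[u,v,1]; o=-c['R'].T@c['t']
    return o+d*(z-o[2])/d[2]
def proj(c,X):
    p=c['mtx']@(c['R']@np.asarray(X,float)+c['t']); return p[:2]/p[2]
def shift(X,s=None):
    "TCP to X in tool axes, units of 50 mm"
    s=s or monitor.sense(); return Ro.from_euler('xyz',s['tcp_rot']).inv().apply(np.array(X)-s['eef_pos'])/50
E
python3 - <<'E'
from h import *
t=imaging.camera_info('top');s=imaging.camera_info('scene')
for n,a,b,z in [('stop',(341,292),(291,194),162),('dish',(197.5,282),(426,209.5),22),('head',(506,304),(136,213),195),('tester',(506,241.5),(147,265),194),('lidneck',(343,277),(295,222),112),('port',(345.5,259),(298,236),119),('jar',(186,188),(477,243),115)]:
    print(n,pz(t,*a,z).round(1),pz(s,*b,z).round(1))
print('rack corners',[pz(t,*p,125).round(1) for p in((475,217),(512,217),(512,333),(475,333))])
i=imaging.grab_frame('top'); 
a=cv2.resize(i[225:345,290:400],None,fx=4,fy=4,interpolation=3)
b=cv2.resize(i[205:345,450:530],None,fx=4,fy=4,interpolation=3)[:480]
b=cv2.resize(i[215:335,450:530],None,fx=4,fy=4,interpolation=3)
cv2.imwrite('pics/c1.png',np.hstack([a,b])[:,:,::-1])
E
```

```text
stop [520.7 -12.4 162. ] [527.2 -10.8 162. ]
dish [541.  265.2  22. ] [549.4 265.3  22. ]
head [ 501.7 -270.5  195. ] [ 500.  -267.7  195. ]
tester [ 600.3 -274.5  194. ] [ 607.5 -273.4  194. ]
lidneck [547.2 -16.5 112. ] [550.2 -13.5 112. ]
port [578.3 -20.9 119. ] [586.7 -21.5 119. ]
jar [706.9 264.8 115. ] [713.9 263.  115. ]
rack corners [array([ 650.6, -245.7,  125. ]), array([ 650.3, -309.3,  125. ]), array([ 451.9, -301.7,  125. ]), array([ 451.8, -239.6,  125. ])]
```

View pics/c1.png

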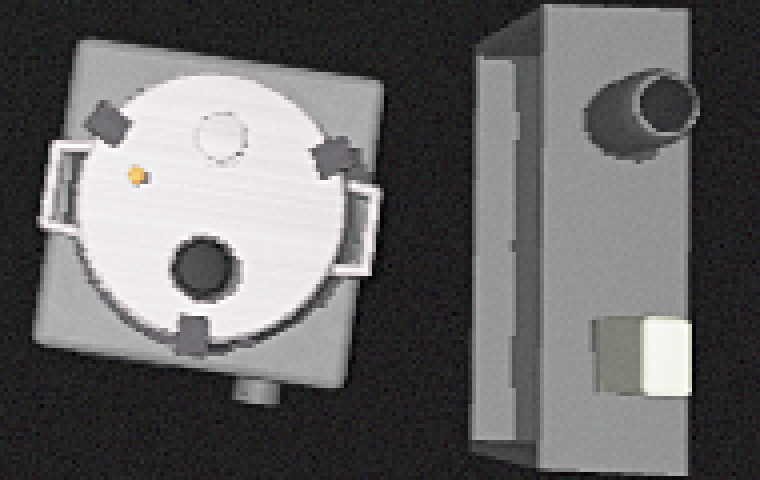

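```bash
python3 - <<'E'
from h import *
print(shift([523,-12,260]).round(2), (np.pi-.03-monitor.sense()['tcp_rot'][2])*180/np.pi/6)
E
```

```text
[-10.18 -10.08  -0.57] 2.156166107206056
```

{"name": "drive_tool", "arguments": {
  "plan": [
    {"x": -0.7, "y": -0.7, "z": -0.1, "az": -0.5, "hand": 60},
    {"x": -1.4, "y": -1.4, "z": -0.2, "az": -1, "hand": 60},
    {"x": -2.1, "y": -2.1, "z": -0.4, "az": -1.6, "hand": 60},
    {"x": -2.8, "y": -2.8, "z": -0.57, "az": -2.15, "hand": 60},
    {"x": -3.5, "y": -3.5, "z": -0.57, "az": -2.15, "hand": 60},
    {"x": -4.2, "y": -4.2, "z": -0.57, "az": -2.15, "hand": 60},
    {"x": -4.9, "y": -4.9, "z": -0.57, "az": -2.15, "hand": 60},
    {"x": -5.6, "y": -5.6, "z": -0.57, "az": -2.15, "hand": 60}
  ]
}}

```text
invalid input
```

```bash
python3 - <<'E'
from h import *
s=monitor.sense();print(s['clock'],s['eef_pos'],s['tcp_rot'],s['qpos'],shift([523,-12,260],s).round(2))
E
```

```text
0.15 [158.0536966  604.31410021 230.72220346] [-3.14051020e+00  2.42337367e-05  2.88579947e+00] [ 1.31259752e+00  3.53520174e-01  1.63394579e+00 -2.93345913e-05
  1.15520908e+00 -2.39375216e-03] [-10.18 -10.08  -0.57]
```

{"name": "drive_tool", "arguments": {
  "plan": [
    {"x": -0.7, "y": -0.7, "z": -0.1, "ax": 0, "ay": 0, "az": -0.5, "hand": 60},
    {"x": -1.4, "y": -1.4, "z": -0.2, "ax": 0, "ay": 0, "az": -1, "hand": 60},
    {"x": -2.1, "y": -2.1, "z": -0.4, "ax": 0, "ay": 0, "az": -1.6, "hand": 60},
    {"x": -2.8, "y": -2.8, "z": -0.57, "ax": 0, "ay": 0, "az": -2.15, "hand": 60},
    {"x": -3.5, "y": -3.5, "z": -0.57, "ax": 0, "ay": 0, "az": -2.15, "hand": 60},
    {"x": -4.2, "y": -4.2, "z": -0.57, "ax": 0, "ay": 0, "az": -2.15, "hand": 60},
    {"x": -4.9, "y": -4.9, "z": -0.57, "ax": 0, "ay": 0, "az": -2.15, "hand": 60},
    {"x": -5.6, "y": -5.6, "z": -0.57, "ax": 0, "ay": 0, "az": -2.15, "hand": 60}
  ]
}}

```text
clock: 0.95
eef_pos: [358.7, 261.1, 259.9]
tcp_rot: [3.141, 0.0, 3.111]
contact_force: [1.3, 0.7, -1.1]
opening: 0.706
grasp_force: 0.0
```

```bash
python3 - <<'E'
from h import *
s=monitor.sense();print(s['clock'],s['eef_pos'],s['tcp_rot'],s['qpos'],shift([523,-12,260],s).round(2))
E
```

```text
0.95 [358.66392379 261.10112036 259.88489922] [3.14138635e+00 3.36478361e-04 3.11134006e+00] [ 6.25911621e-01  3.26962174e-02  1.96804777e+00 -4.60109826e-05
  1.14045620e+00 -9.14612959e-01] [-3.45 -5.36 -0.  ]
```

{"name": "drive_tool", "arguments": {
  "plan": [
    {"x": -0.6, "y": -0.9, "z": 0, "ax": 0, "ay": 0, "az": 0, "hand": 60},
    {"x": -1.2, "y": -1.8, "z": 0, "ax": 0, "ay": 0, "az": 0, "hand": 60},
    {"x": -1.8, "y": -2.7, "z": 0, "ax": 0, "ay": 0, "az": 0, "hand": 60},
    {"x": -2.4, "y": -3.6, "z": 0, "ax": 0, "ay": 0, "az": 0, "hand": 60},
    {"x": -3.0, "y": -4.5, "z": 0, "ax": 0, "ay": 0, "az": 0, "hand": 60},
    {"x": -3.45, "y": -5.35, "z": 0, "ax": 0, "ay": 0, "az": 0, "hand": 60},
    {"x": -3.45, "y": -5.35, "z": 0, "ax": 0, "ay": 0, "az": 0, "hand": 60}
  ]
}}

```text
clock: 1.65
eef_pos: [524.0, -13.4, 259.7]
tcp_rot: [-3.141, 0.001, 3.108]
contact_force: [0.4, 0.5, -0.7]
opening: 0.702
grasp_force: 0.0
```

```bash
python3 - <<'E'
from h import *
c=imaging.camera_info('wrist');i=imaging.grab_frame('wrist')
cv2.imwrite('pics/w1.png',i[:,:,::-1])
s=monitor.sense();print(s['clock'],s['eef_pos'],s['tcp_rot'])
import pickle;pickle.dump(c,open('w1.pkl','wb'))
for X in([522,-12,162],[522,-12,122]):print(proj(c,X))
E
```

```text
1.7 [524.43478996 -14.02853122 259.59747111] [-3.14005934e+00  9.21822852e-04  3.10812639e+00]
[319.48574964 239.54914175]
[319.34765442 224.70385869]
```

View pics/w1.png

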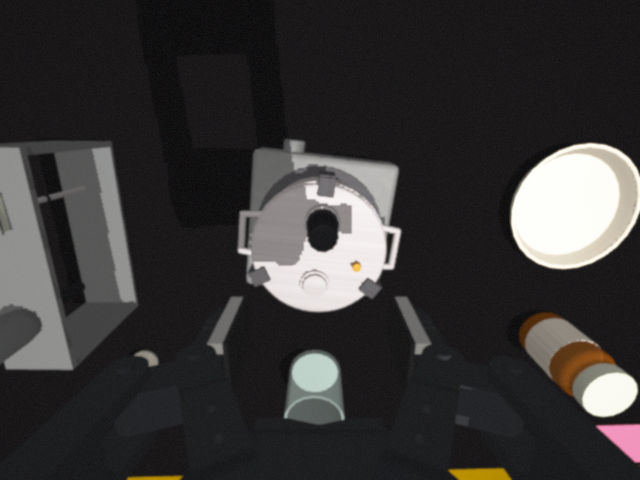

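```bash
python3 - <<'E'
import cv2
i=cv2.imread('pics/w1.png')[190:310,240:400]
i=cv2.convertScaleAbs(i,alpha=1.4,beta=40)
cv2.imwrite('pics/w1c.png',cv2.resize(i,None,fx=5,fy=5,interpolation=3))
E
```

```text
(no output)
```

View pics/w1c.png

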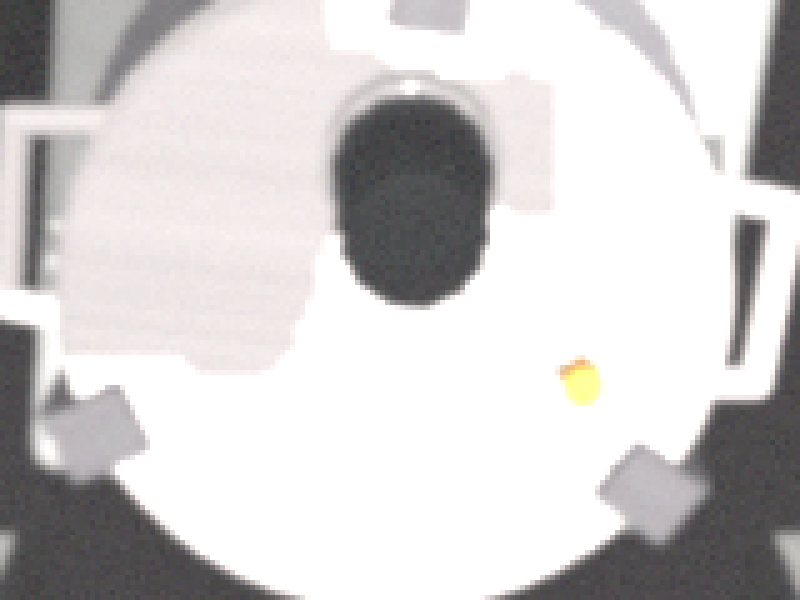

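```bash
python3 - <<'E'
from h import *
import pickle;c=pickle.load(open('w1.pkl','rb'))
print(pz(c,322.8,238,162),pz(c,322.6,225.2,126),-c['R'].T@c['t'],c['mtx'])
# port disc centre
print(pz(c,240+372/5,0,119)) 
s=monitor.sense();print(s['eef_pos'],shift([520,-10.5,131],s))
E
```

```text
[520.92512238  -9.60693345 162.        ] [521.41027455  -9.36127309 126.        ] [445.22036579 -10.12781454 402.65562428] [[354.8565031    0.         318.58454862]
 [  0.         354.8565031  240.48545332]
 [  0.           0.           1.        ]]
[362.36136355 -10.07758429 119.        ]
[524.43478996 -14.02853122 259.59747111] [0.09337827 0.07150674 2.57175782]
```

{"name": "drive_tool", "arguments": {
  "plan": [
    {"x": 0.06, "y": 0.08, "z": 0.5, "ax": 0, "ay": 0, "az": 0, "hand": 50},
    {"x": 0.06, "y": 0.08, "z": 1.2, "ax": 0, "ay": 0, "az": 0, "hand": 50},
    {"x": 0.06, "y": 0.08, "z": 1.8, "ax": 0, "ay": 0, "az": 0, "hand": 50},
    {"x": 0.06, "y": 0.08, "z": 2.2, "ax": 0, "ay": 0, "az": 0, "hand": 50},
    {"x": 0.06, "y": 0.08, "z": 2.45, "ax": 0, "ay": 0, "az": 0, "hand": 50},
    {"x": 0.06, "y": 0.08, "z": 2.57, "ax": 0, "ay": 0, "az": 0, "hand": 50},
    {"x": 0.06, "y": 0.08, "z": 2.57, "ax": 0, "ay": 0, "az": 0, "hand": 50}
  ]
}}

```text
clock: 2.4
eef_pos: [519.4, -5.4, 131.1]
tcp_rot: [-3.142, -0.001, 3.111]
contact_force: [-0.2, -0.1, 0.2]
opening: 0.582
grasp_force: 0.0
```

{"name": "drive_tool", "arguments": {
  "plan": [
    {"x": 0, "y": 0, "z": 0, "ax": 0, "ay": 0, "az": 0, "hand": 35},
    {"x": 0, "y": 0, "z": 0, "ax": 0, "ay": 0, "az": 0, "hand": 25},
    {"x": 0, "y": 0, "z": 0, "ax": 0, "ay": 0, "az": 0, "hand": 15},
    {"x": 0, "y": 0, "z": 0, "ax": 0, "ay": 0, "az": 0, "hand": 15},
    {"x": 0, "y": 0, "z": 0, "ax": 0, "ay": 0, "az": 0, "hand": 15},
    {"x": 0, "y": 0, "z": 0, "ax": 0, "ay": 0, "az": 0, "hand": 15}
  ],
  "grip_force": 25
}}

```text
clock: 3.0
eef_pos: [520.4, -7.6, 132.8]
tcp_rot: [-3.138, 0.002, 3.112]
contact_force: [-1.8, -12.0, 5.8]
opening: 0.251
grasp_force: 24.3
```

{"name": "drive_tool", "arguments": {
  "plan": [
    {"x": 0, "y": -0.06, "z": 0, "ax": 0, "ay": 0, "az": 0, "hand": 15},
    {"x": 0, "y": -0.06, "z": 0, "ax": 0, "ay": 0, "az": 0, "hand": 15},
    {"x": 0, "y": -0.06, "z": 0, "ax": 0, "ay": 0, "az": 0, "hand": 15}
  ]
}}

```text
clock: 3.3
eef_pos: [520.5, -9.0, 132.8]
tcp_rot: [-3.141, 0.003, 3.111]
contact_force: [-1.4, -1.7, 7.4]
opening: 0.247
grasp_force: 24.5
```

{"name": "drive_tool", "arguments": {
  "plan": [
    {"x": 0, "y": -0.06, "z": -0.2, "ax": 0, "ay": 0, "az": 0, "hand": 15},
    {"x": 0, "y": -0.06, "z": -0.6, "ax": 0, "ay": 0, "az": 0, "hand": 15},
    {"x": 0, "y": -0.06, "z": -1.1, "ax": 0, "ay": 0, "az": 0, "hand": 15},
    {"x": 0, "y": 0.6, "z": -1.3, "ax": 0, "ay": 0, "az": 0, "hand": 15},
    {"x": -0.1, "y": 1.4, "z": -1.3, "ax": 0, "ay": 0, "az": 0, "hand": 15},
    {"x": -0.2, "y": 2.3, "z": -1.3, "ax": 0, "ay": 0, "az": 0, "hand": 15},
    {"x": -0.3, "y": 3.2, "z": -1.3, "ax": 0, "ay": 0, "az": 0, "hand": 15},
    {"x": -0.3, "y": 4.0, "z": -1.2, "ax": 0, "ay": 0, "az": 0, "hand": 15}
  ]
}}

```text
clock: 4.1
eef_pos: [541.6, 193.1, 193.0]
tcp_rot: [3.14, 0.003, 3.111]
contact_force: [-0.3, -0.9, -1.6]
opening: 0.248
grasp_force: 25.3
```

```bash
python3 - <<'E'
from h import *
s=monitor.sense();print(s['clock'],s['eef_pos'],s['contact_force'],s['opening'],shift([542,265,34],s).round(2))
E
```

```text
4.1 [541.60475871 193.13483076 192.9964372 ] [-0.29563306 -0.8521023  -1.56782529] 0.24765239570830005 [0.04 1.43 3.18]
```

{"name": "drive_tool", "arguments": {
  "plan": [
    {"x": 0.04, "y": 0.7, "z": 0.4, "ax": 0, "ay": 0, "az": 0, "hand": 15},
    {"x": 0.04, "y": 1.3, "z": 1.0, "ax": 0, "ay": 0, "az": 0, "hand": 15},
    {"x": 0.04, "y": 1.4, "z": 1.7, "ax": 0, "ay": 0, "az": 0, "hand": 15},
    {"x": 0.04, "y": 1.4, "z": 2.3, "ax": 0, "ay": 0, "az": 0, "hand": 15},
    {"x": 0.04, "y": 1.4, "z": 2.75, "ax": 0, "ay": 0, "az": 0, "hand": 15},
    {"x": 0.04, "y": 1.4, "z": 3.0, "ax": 0, "ay": 0, "az": 0, "hand": 15},
    {"x": 0.04, "y": 1.4, "z": 3.1, "ax": 0, "ay": 0, "az": 0, "hand": 15},
    {"x": 0.04, "y": 1.4, "z": 3.1, "ax": 0, "ay": 0, "az": 0, "hand": 15}
  ]
}}

```text
clock: 4.9
eef_pos: [541.0, 260.8, 36.6]
tcp_rot: [3.141, 0.0, 3.111]
contact_force: [0.4, -1.0, -0.4]
opening: 0.248
grasp_force: 25.3
```

```bash
python3 - <<'E'
from h import *
a=imaging.grab_frame('scene')[140:280,330:520]
s=monitor.sense();print(s['clock'],s['eef_pos'],s['contact_force'],s['opening'])
cv2.imwrite('pics/d1.png',cv2.resize(a,None,fx=4,fy=4,interpolation=3)[:,:,::-1])
E
```

```text
4.95 [541.35362654 261.03382168  37.21213232] [ 0.004745   -0.24315391 -0.45353363] 0.24641526164839864
```

View pics/d1.png

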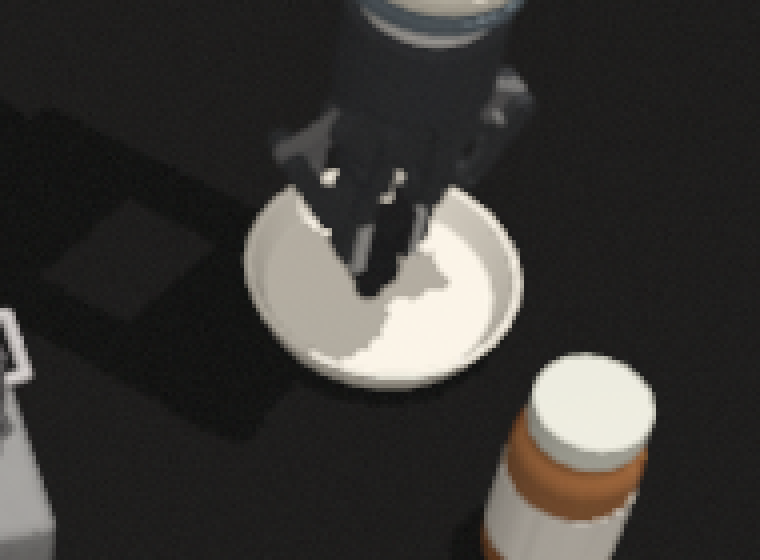

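The stopper's foot is at about crop pixel (368,295), over the middle of the dish and clear of its floor. I'll lower it slowly, then release.

{"name": "drive_tool", "arguments": {
  "plan": [
    {"x": 0, "y": 0, "z": 0.04, "ax": 0, "ay": 0, "az": 0, "hand": 15},
    {"x": 0, "y": 0, "z": 0.08, "ax": 0, "ay": 0, "az": 0, "hand": 15},
    {"x": 0, "y": 0, "z": 0.08, "ax": 0, "ay": 0, "az": 0, "hand": 15}
  ]
}}

```text
clock: 5.25
eef_pos: [540.9, 260.9, 32.6]
tcp_rot: [3.141, 0.0, 3.111]
contact_force: [-0.5, -0.1, -0.8]
opening: 0.25
grasp_force: 25.3
```

{"name": "drive_tool", "arguments": {
  "plan": [
    {"x": 0, "y": 0, "z": 0.02, "ax": 0, "ay": 0, "az": 0, "hand": 21},
    {"x": 0, "y": 0, "z": 0.02, "ax": 0, "ay": 0, "az": 0, "hand": 24},
    {"x": 0, "y": 0, "z": 0.02, "ax": 0, "ay": 0, "az": 0, "hand": 30},
    {"x": 0, "y": 0, "z": 0.02, "ax": 0, "ay": 0, "az": 0, "hand": 40},
    {"x": 0, "y": 0, "z": 0.02, "ax": 0, "ay": 0, "az": 0, "hand": 50},
    {"x": 0, "y": 0, "z": 0.02, "ax": 0, "ay": 0, "az": 0, "hand": 50}
  ]
}}

```text
clock: 5.85
eef_pos: [540.7, 260.8, 31.3]
tcp_rot: [-3.142, -0.0, 3.111]
contact_force: [0.4, 0.2, -0.1]
opening: 0.586
grasp_force: 0.0
```

{"name": "drive_tool", "arguments": {
  "plan": [
    {"x": 0, "y": 0, "z": -0.3, "ax": 0, "ay": 0, "az": 0, "hand": 50},
    {"x": 0, "y": 0, "z": -0.8, "ax": 0, "ay": 0, "az": 0, "hand": 50},
    {"x": 0, "y": 0, "z": -1.6, "ax": 0, "ay": 0, "az": 0, "hand": 50},
    {"x": 0, "y": 0, "z": -2.4, "ax": 0, "ay": 0, "az": 0, "hand": 50},
    {"x": 0, "y": 0, "z": -3.2, "ax": 0, "ay": 0, "az": 0, "hand": 50},
    {"x": 0, "y": -0.2, "z": -4.0, "ax": 0, "ay": 0, "az": 0, "hand": 50},
    {"x": 0, "y": -0.6, "z": -4.8, "ax": 0, "ay": 0, "az": 0, "hand": 50}
  ]
}}

```text
clock: 6.55
eef_pos: [539.5, 231.3, 274.3]
tcp_rot: [3.141, 0.001, 3.112]
contact_force: [0.1, -0.1, -0.5]
opening: 0.584
grasp_force: 0.0
```

```bash
python3 - <<'E'
from h import *
a=imaging.grab_frame('scene')[140:280,330:520]
s=monitor.sense();print(s['clock'],s['eef_pos'],s['contact_force'],s['opening'],shift([502,-271,260],s).round(2))
cv2.imwrite('pics/d2.png',cv2.resize(a,None,fx=4,fy=4,interpolation=3)[:,:,::-1])
E
```

```text
6.6 [542.00735721 229.35524153 281.18404033] [ 2.37308131 -0.81249614  5.93086794] 0.59065998108932 [  0.5  -10.03   0.39]
```

View pics/d2.png

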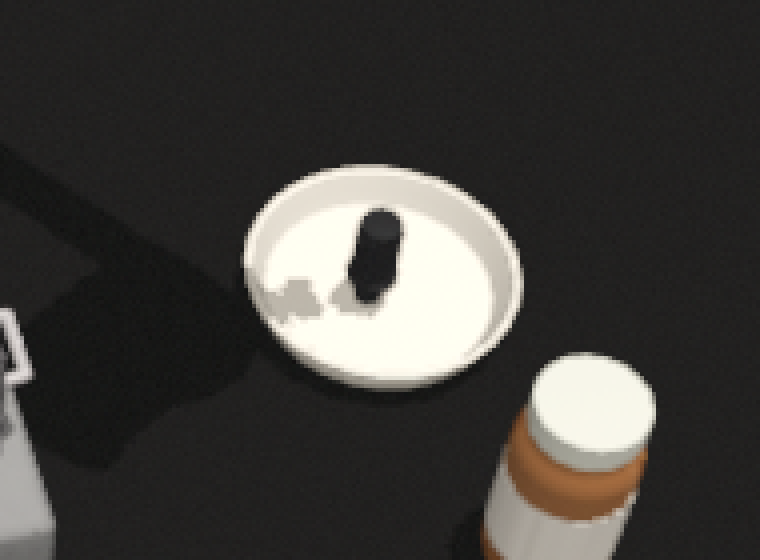

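The stopper stands upright at the dish centre, crop pixel (378,255). Next is the rack.

{"name": "drive_tool", "arguments": {
  "plan": [
    {"x": 0, "y": -0.7, "z": 0.1, "ax": 0, "ay": 0, "az": 0, "hand": 50},
    {"x": 0.1, "y": -1.5, "z": 0.2, "ax": 0, "ay": 0, "az": 0, "hand": 50},
    {"x": 0.15, "y": -2.3, "z": 0.2, "ax": 0, "ay": 0, "az": 0, "hand": 50},
    {"x": 0.2, "y": -3.1, "z": 0.2, "ax": 0, "ay": 0, "az": 0, "hand": 50},
    {"x": 0.25, "y": -3.9, "z": 0.2, "ax": 0, "ay": 0, "az": 0, "hand": 50},
    {"x": 0.3, "y": -4.7, "z": 0.2, "ax": 0, "ay": 0, "az": 0, "hand": 50},
    {"x": 0.35, "y": -5.5, "z": 0.2, "ax": 0, "ay": 0, "az": 0, "hand": 50},
    {"x": 0.4, "y": -6.3, "z": 0.2, "ax": 0, "ay": 0, "az": 0, "hand": 50}
  ]
}}

```text
clock: 7.4
eef_pos: [509.7, -84.9, 262.3]
tcp_rot: [-3.141, 0.001, 3.111]
contact_force: [0.6, -0.5, -0.3]
opening: 0.582
grasp_force: 0.0
```

{"name": "drive_tool", "arguments": {
  "plan": [
    {"x": 0, "y": -0.8, "z": 0, "ax": 0, "ay": 0, "az": 0, "hand": 50},
    {"x": 0, "y": -1.5, "z": 0, "ax": 0, "ay": 0, "az": 0, "hand": 50},
    {"x": 0, "y": -2.2, "z": 0, "ax": 0, "ay": 0, "az": 0, "hand": 50},
    {"x": 0.1, "y": -2.9, "z": 0, "ax": 0, "ay": 0, "az": 0, "hand": 50},
    {"x": 0.1, "y": -3.4, "z": 0, "ax": 0, "ay": 0, "az": 0, "hand": 50},
    {"x": 0.1, "y": -3.6, "z": 0, "ax": 0, "ay": 0, "az": 0, "hand": 50},
    {"x": 0.1, "y": -3.6, "z": 0, "ax": 0, "ay": 0, "az": 0, "hand": 50}
  ]
}}

```text
clock: 8.1
eef_pos: [499.5, -264.0, 261.8]
tcp_rot: [-3.141, 0.0, 3.109]
contact_force: [-0.4, 0.4, -0.0]
opening: 0.583
grasp_force: 0.0
```

```bash
python3 - <<'E'
from h import *
c=imaging.camera_info('wrist');i=imaging.grab_frame('wrist')
s=monitor.sense();print(s['clock'],s['eef_pos'],s['tcp_rot'],s['qpos'])
import pickle;pickle.dump(c,open('w2.pkl','wb'))
u,v=proj(c,[502,-271,195]).astype(int);print(u,v)
y0,x0=max(v-75,0),max(u-100,0);print(x0,y0)
cv2.imwrite('pics/w2.png',cv2.resize(i[y0:y0+150,x0:x0+200],None,fx=4,fy=4,interpolation=3)[:,:,::-1])
E
```

```text
8.15 [ 499.50417689 -262.97791439  261.6191774 ] [3.14129634e+00 2.18198301e-04 3.10989821e+00] [-4.87481917e-01  2.30734678e-01  1.73165133e+00  3.91769565e-04
  1.17914118e+00 -2.02673336e+00]
306 261
206 186
```

View pics/w2.png

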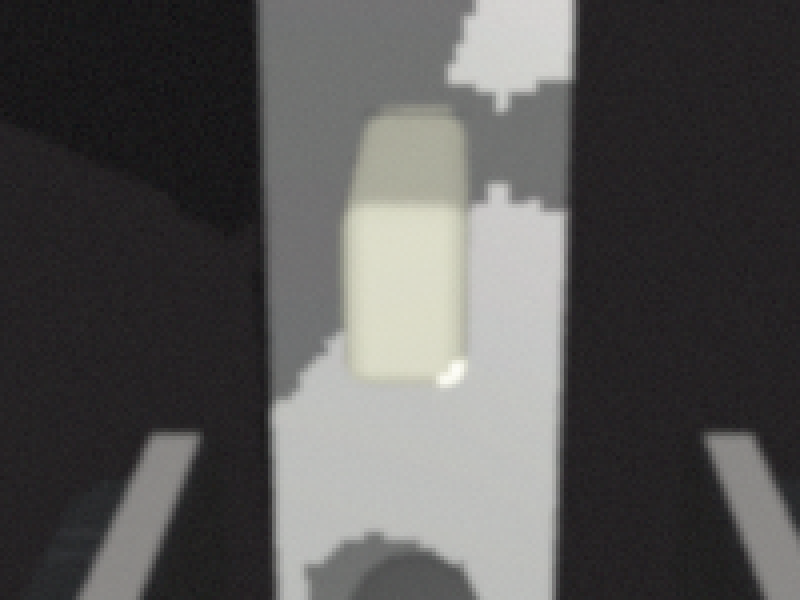

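The head's top face spans crop x 346–467 and y 204–380, with its centre at image (307.6, 259). It's aligned with the pads.

```bash
python3 - <<'E'
from h import *
import pickle;c=pickle.load(open('w2.pkl','rb'))
X=pz(c,307.6,259,195);print(X)
s=monitor.sense();X[2]=143;print(s['eef_pos'],shift(X,s))
E
```

```text
[ 500.26573914 -270.2160698   195.        ]
[ 499.50417689 -262.97791439  261.6191774 ] [-0.01929336 -0.14491069  2.37234498]
```

{"name": "drive_tool", "arguments": {
  "plan": [
    {"x": -0.02, "y": -0.14, "z": 0.4, "ax": 0, "ay": 0, "az": 0, "hand": 50},
    {"x": -0.02, "y": -0.14, "z": 0.9, "ax": 0, "ay": 0, "az": 0, "hand": 50},
    {"x": -0.02, "y": -0.14, "z": 1.4, "ax": 0, "ay": 0, "az": 0, "hand": 50},
    {"x": -0.02, "y": -0.14, "z": 1.9, "ax": 0, "ay": 0, "az": 0, "hand": 50},
    {"x": -0.02, "y": -0.14, "z": 2.2, "ax": 0, "ay": 0, "az": 0, "hand": 50},
    {"x": -0.02, "y": -0.14, "z": 2.37, "ax": 0, "ay": 0, "az": 0, "hand": 50},
    {"x": -0.02, "y": -0.14, "z": 2.37, "ax": 0, "ay": 0, "az": 0, "hand": 50},
    {"x": -0.02, "y": -0.14, "z": 2.37, "ax": 0, "ay": 0, "az": 0, "hand": 50}
  ]
}}

```text
clock: 8.95
eef_pos: [501.0, -269.8, 143.5]
tcp_rot: [-3.141, 0.001, 3.112]
contact_force: [0.0, -0.5, -0.5]
opening: 0.585
grasp_force: 0.0
```

{"name": "drive_tool", "arguments": {
  "plan": [
    {"x": 0, "y": 0, "z": 0, "ax": 0, "ay": 0, "az": 0, "hand": 35},
    {"x": 0, "y": 0, "z": 0, "ax": 0, "ay": 0, "az": 0, "hand": 24},
    {"x": 0, "y": 0, "z": 0, "ax": 0, "ay": 0, "az": 0, "hand": 20},
    {"x": 0, "y": 0, "z": 0, "ax": 0, "ay": 0, "az": 0, "hand": 14},
    {"x": 0, "y": 0, "z": 0, "ax": 0, "ay": 0, "az": 0, "hand": 12},
    {"x": 0, "y": 0, "z": 0, "ax": 0, "ay": 0, "az": 0, "hand": 12},
    {"x": 0, "y": 0, "z": 0, "ax": 0, "ay": 0, "az": 0, "hand": 12}
  ],
  "grip_force": 40
}}

```text
clock: 9.65
eef_pos: [500.8, -270.4, 143.5]
tcp_rot: [-3.141, 0.001, 3.111]
contact_force: [-0.4, 0.9, 5.5]
opening: 0.229
grasp_force: 39.7
```

{"name": "drive_tool", "arguments": {
  "plan": [
    {"x": 0, "y": 0, "z": -0.2, "ax": 0, "ay": 0, "az": 0, "hand": 12},
    {"x": 0, "y": 0, "z": -0.6, "ax": 0, "ay": 0, "az": 0, "hand": 12},
    {"x": 0, "y": 0, "z": -1.1, "ax": 0, "ay": 0, "az": 0, "hand": 12},
    {"x": 0, "y": 0, "z": -1.6, "ax": 0, "ay": 0, "az": 0, "hand": 12},
    {"x": 0, "y": 0, "z": -2.1, "ax": 0, "ay": 0, "az": 0, "hand": 12},
    {"x": 0, "y": 0, "z": -2.6, "ax": 0, "ay": 0, "az": 0, "hand": 12},
    {"x": 0, "y": 0, "z": -3.0, "ax": 0, "ay": 0, "az": 0, "hand": 12},
    {"x": 0, "y": 0, "z": -3.0, "ax": 0, "ay": 0, "az": 0, "hand": 12}
  ]
}}

```text
clock: 10.45
eef_pos: [501.6, -270.9, 296.1]
tcp_rot: [-3.139, 0.005, 3.111]
contact_force: [0.5, -0.3, -0.6]
opening: 0.232
grasp_force: 39.1
```

```bash
python3 - <<'E'
from h import *
s=monitor.sense();print(s['clock'],s['eef_pos'],s['contact_force'],s['opening'],shift([521,-9.5,293],s).round(2))
E
```

```text
10.45 [ 501.61662858 -270.8944967   296.11990491] [ 0.53728689 -0.31507781 -0.63822494] 0.23196443836315137 [-0.23  5.24  0.05]
```

{"name": "drive_tool", "arguments": {
  "plan": [
    {"x": 0, "y": 0.2, "z": 0, "ax": 0, "ay": 0, "az": 0, "hand": 12},
    {"x": 0, "y": 0.5, "z": 0, "ax": 0, "ay": 0, "az": 0, "hand": 12},
    {"x": -0.05, "y": 0.9, "z": 0, "ax": 0, "ay": 0, "az": 0, "hand": 12},
    {"x": -0.1, "y": 1.3, "z": 0, "ax": 0, "ay": 0, "az": 0, "hand": 12},
    {"x": -0.1, "y": 1.7, "z": 0, "ax": 0, "ay": 0, "az": 0, "hand": 12},
    {"x": -0.1, "y": 2.1, "z": 0, "ax": 0, "ay": 0, "az": 0, "hand": 12},
    {"x": -0.1, "y": 2.5, "z": 0, "ax": 0, "ay": 0, "az": 0, "hand": 12},
    {"x": -0.1, "y": 2.9, "z": 0, "ax": 0, "ay": 0, "az": 0, "hand": 12}
  ]
}}

```text
clock: 11.25
eef_pos: [508.8, -123.2, 291.4]
tcp_rot: [3.141, -0.002, 3.111]
contact_force: [0.2, 0.3, -0.8]
opening: 0.229
grasp_force: 39.1
```

{"name": "drive_tool", "arguments": {
  "plan": [
    {"x": 0, "y": 0.4, "z": 0, "ax": 0, "ay": 0, "az": 0, "hand": 12},
    {"x": 0, "y": 0.8, "z": 0, "ax": 0, "ay": 0, "az": 0, "hand": 12},
    {"x": -0.05, "y": 1.2, "z": 0, "ax": 0, "ay": 0, "az": 0, "hand": 12},
    {"x": -0.1, "y": 1.6, "z": 0, "ax": 0, "ay": 0, "az": 0, "hand": 12},
    {"x": -0.13, "y": 1.9, "z": 0, "ax": 0, "ay": 0, "az": 0, "hand": 12},
    {"x": -0.13, "y": 2.15, "z": 0, "ax": 0, "ay": 0, "az": 0, "hand": 12},
    {"x": -0.13, "y": 2.3, "z": 0, "ax": 0, "ay": 0, "az": 0, "hand": 12},
    {"x": -0.13, "y": 2.34, "z": 0, "ax": 0, "ay": 0, "az": 0, "hand": 12}
  ]
}}

```text
clock: 12.05
eef_pos: [519.7, -7.9, 292.5]
tcp_rot: [-3.142, -0.0, 3.112]
contact_force: [-1.1, 0.2, -0.4]
opening: 0.232
grasp_force: 39.1
```

{"name": "drive_tool", "arguments": {
  "plan": [
    {"x": 0, "y": 0, "z": 0, "ax": 0, "ay": 0, "az": 0, "hand": 12},
    {"x": 0, "y": 0, "z": 0, "ax": 0, "ay": 0, "az": 0, "hand": 12},
    {"x": 0, "y": 0, "z": 0, "ax": 0, "ay": 0, "az": 0, "hand": 12}
  ]
}}

```text
clock: 12.35
eef_pos: [519.9, -9.2, 292.8]
tcp_rot: [-3.141, 0.0, 3.11]
contact_force: [-0.2, 0.3, -0.9]
opening: 0.228
grasp_force: 39.1
```

```bash
python3 - <<'E'
from h import *
import pickle
c=imaging.camera_info('wrist');i=imaging.grab_frame('wrist');j=imaging.grab_frame('scene');k=imaging.grab_frame('top')
s=monitor.sense();print(s['clock'],s['eef_pos'],s['tcp_rot'],shift([521,-9.5,195.5],s).round(3))
pickle.dump(c,open('w3.pkl','wb'))
e=s['eef_pos']; sc=imaging.camera_info('scene')
print('wrist neck',proj(c,[521,-9.5,122]),'tip',proj(c,[e[0],e[1],e[2]+16.5-150]))
print('scene neck',proj(sc,[521,-9.5,122]),'tip',proj(sc,[e[0],e[1],e[2]+16.5-150]))
z=lambda a,x,y:cv2.resize(a[y-60:y+60,x-40:x+40],None,fx=5,fy=5,interpolation=3)
cv2.imwrite('pics/n1.png',np.hstack([z(i,322,215),z(j,291,205)])[:,:,::-1])
for n,a in(('i',i),('j',j),('k',k)):cv2.imwrite(f'pics/raw_{n}.png',a[:,:,::-1])
E
```

```text
12.5 [519.94370937  -9.04468899 292.81515415] [-3.14152253e+00  7.91459443e-05  3.11036980e+00] [-0.021 -0.008  1.946]
wrist neck [317.33536828 218.49134999] tip [317.75712722 228.58506724]
scene neck [291.23807514 206.11373511] tip [290.5503516  191.84993311]
```

View pics/n1.png

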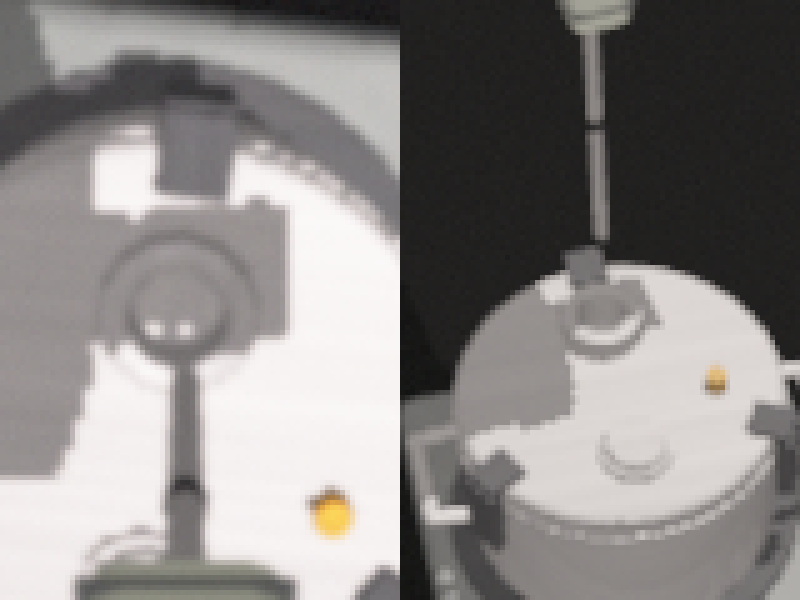

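```bash
python3 - <<'E'
from h import *
import pickle;c=pickle.load(open('w3.pkl','rb'));sc=imaging.camera_info('scene')
print('neck',pz(c,318,217,122),'tip',pz(c,318.8,227,159.3),'band',pz(c,282+185/5,155+492/5,219.3),'neck scene',pz(sc,251+205/5,145+315/5,122))
for z in(159.3,219.3,260):print(proj(sc,[519.9,-9,z]),proj(c,[519.9,-9,z]))
E
```

```text
neck [519.62330017  -8.8492279  122.        ] tip [518.6440963   -8.15803411 159.3       ] band [519.61792887  -8.16928816 219.3       ] neck scene [525.66160381  -9.77209001 122.        ]
[290.56591164 191.83120272] [317.8105213  228.52629988]
[289.31984464 167.9964831 ] [317.73424551 253.84815101]
[288.40589085 150.51441168] [317.65660279 279.62379295]
```

The neck's centre is at about wrist pixel (318,217). The stem tip at (318.8,227) is within about 1 mm of its axis, and the stem reads vertical. I'll lower it gently.

{"name": "drive_tool", "arguments": {
  "plan": [
    {"x": -0.01, "y": -0.01, "z": 0.1, "ax": 0, "ay": 0, "az": 0, "hand": 12},
    {"x": -0.01, "y": -0.01, "z": 0.25, "ax": 0, "ay": 0, "az": 0, "hand": 12},
    {"x": -0.01, "y": -0.01, "z": 0.4, "ax": 0, "ay": 0, "az": 0, "hand": 12},
    {"x": -0.01, "y": -0.01, "z": 0.55, "ax": 0, "ay": 0, "az": 0, "hand": 12},
    {"x": -0.01, "y": -0.01, "z": 0.7, "ax": 0, "ay": 0, "az": 0, "hand": 12},
    {"x": -0.01, "y": -0.01, "z": 0.85, "ax": 0, "ay": 0, "az": 0, "hand": 12},
    {"x": -0.01, "y": -0.01, "z": 0.95, "ax": 0, "ay": 0, "az": 0, "hand": 12},
    {"x": -0.01, "y": -0.01, "z": 1.0, "ax": 0, "ay": 0, "az": 0, "hand": 12}
  ]
}}

```text
clock: 13.3
eef_pos: [520.2, -9.1, 242.1]
tcp_rot: [-3.142, -0.001, 3.111]
contact_force: [-0.9, 0.5, -0.2]
opening: 0.231
grasp_force: 39.1
```

{"name": "drive_tool", "arguments": {
  "plan": [
    {"x": 0, "y": 0, "z": 0.1, "ax": 0, "ay": 0, "az": 0, "hand": 12},
    {"x": 0, "y": 0, "z": 0.25, "ax": 0, "ay": 0, "az": 0, "hand": 12},
    {"x": 0, "y": 0, "z": 0.4, "ax": 0, "ay": 0, "az": 0, "hand": 12},
    {"x": 0, "y": 0, "z": 0.55, "ax": 0, "ay": 0, "az": 0, "hand": 12},
    {"x": 0, "y": 0, "z": 0.7, "ax": 0, "ay": 0, "az": 0, "hand": 12},
    {"x": 0, "y": 0, "z": 0.82, "ax": 0, "ay": 0, "az": 0, "hand": 12},
    {"x": 0, "y": 0, "z": 0.9, "ax": 0, "ay": 0, "az": 0, "hand": 12},
    {"x": 0, "y": 0, "z": 0.92, "ax": 0, "ay": 0, "az": 0, "hand": 12}
  ]
}}

```text
clock: 14.1
eef_pos: [520.2, -9.2, 196.2]
tcp_rot: [-3.142, -0.001, 3.111]
contact_force: [-0.3, -0.9, -0.5]
opening: 0.228
grasp_force: 39.1
```

{"name": "drive_tool", "arguments": {
  "plan": [
    {"x": 0, "y": 0, "z": 0, "ax": 0, "ay": 0, "az": 0, "hand": 12},
    {"x": 0, "y": 0, "z": 0, "ax": 0, "ay": 0, "az": 0, "hand": 12},
    {"x": 0, "y": 0, "z": 0, "ax": 0, "ay": 0, "az": 0, "hand": 12}
  ]
}}

```text
clock: 14.4
eef_pos: [520.6, -9.2, 197.1]
tcp_rot: [3.142, 0.001, 3.111]
contact_force: [-0.4, -0.2, -0.6]
opening: 0.23
grasp_force: 39.1
```

```bash
python3 - <<'E'
from h import *
c=imaging.camera_info('wrist');i=imaging.grab_frame('wrist');j=imaging.grab_frame('scene')
s=monitor.sense();print(s['clock'],s['eef_pos'],s['tcp_rot'],s['contact_force'])
e=s['eef_pos']; sc=imaging.camera_info('scene')
m=[e[0],e[1],e[2]+16.5-90];n=[520,-9,122]
(a,b),(p,q)=proj(c,n),proj(sc,n)
print('wrist neck',a,b,'mark',proj(c,m),'scene neck',p,q,'mark',proj(sc,m))
x0,y0,x1,y1=int(a)-25,int(b)-35,int(p)-25,int(q)-45;print(x0,y0,x1,y1)
z=lambda g,x,y:cv2.convertScaleAbs(cv2.resize(g[y:y+75,x:x+50],None,fx=8,fy=8,interpolation=3),alpha=1,beta=0)
cv2.imwrite('pics/n2.png',np.hstack([z(i,x0,y0),z(j,x1,y1)])[:,:,::-1])
E
```

```text
14.5 [520.56050488  -9.15451658 197.04241208] [3.14159033e+00 4.92347011e-04 3.11099077e+00] [ 0.73734964  0.73358011 -0.37853913]
wrist neck 317.65565138637686 252.06942773474208 mark [317.442947   253.69194915] scene neck 291.3051458570832 205.64075056399776 mark [291.30411912 205.33148386]
292 217 266 160
```

View pics/n2.png

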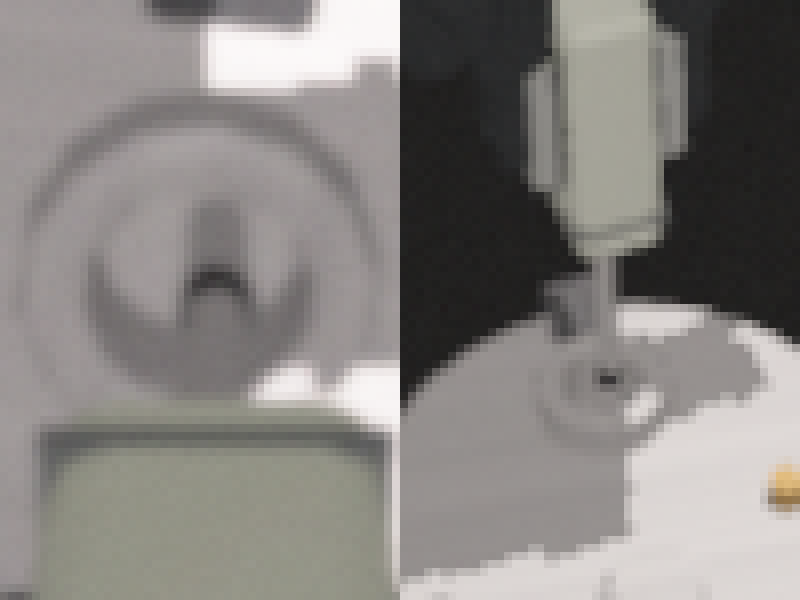

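In the wrist crop the bore is centred at about (200,290) and the band at about (217,305), so the stem sits roughly 1.3 mm off in +y. The kinematics put the band about 1.5 mm high. I'll nudge to correct both.

{"name": "drive_tool", "arguments": {
  "plan": [
    {"x": 0.005, "y": -0.012, "z": 0.015, "ax": 0, "ay": 0, "az": 0, "hand": 12},
    {"x": 0.01, "y": -0.024, "z": 0.03, "ax": 0, "ay": 0, "az": 0, "hand": 12},
    {"x": 0.01, "y": -0.024, "z": 0.03, "ax": 0, "ay": 0, "az": 0, "hand": 12},
    {"x": 0.01, "y": -0.024, "z": 0.03, "ax": 0, "ay": 0, "az": 0, "hand": 12},
    {"x": 0.01, "y": -0.024, "z": 0.03, "ax": 0, "ay": 0, "az": 0, "hand": 12}
  ]
}}

```text
clock: 15.0
eef_pos: [519.9, -10.4, 195.3]
tcp_rot: [-3.142, -0.0, 3.111]
contact_force: [-1.4, -0.1, -0.5]
opening: 0.228
grasp_force: 39.1
```

```bash
python3 - <<'E'
from h import *
s=monitor.sense();e=s['eef_pos'];print(s['clock'],e,s['contact_force'])
c=imaging.camera_info('wrist');i=np.mean([imaging.grab_frame('wrist').mean(2) for _ in range(4)],0);j=np.mean([imaging.grab_frame('scene').mean(2) for _ in range(4)],0)
sc=imaging.camera_info('scene');m=[e[0],e[1],e[2]-73.5]
print('mark',proj(c,m),proj(sc,m),'neck',proj(c,[520,-9,122]),proj(sc,[520,-9,122]))
np.set_printoptions(linewidth=250)
print('scene u283-300 v194-218');print(j[194:219,281:302].astype(int))
print('wrist u300-336 v234-270 ');print(i[226:270,299:335].astype(int))
h=cv2.imread('pics/raw_j.png').mean(2);print('hover scene col');print(h[148:196,288:294].astype(int).T)
E
```

```text
15.0 [519.86986818 -10.35133675 195.27013686] [-1.43881546 -0.14585931 -0.47972676]
mark [317.42817992 253.84872922] [290.58043114 205.88479691] neck [319.517205   254.09580339] [291.30514586 205.64075056]
scene u283-300 v194-218
[[ 30  32  32  32  42  53  64  83 118 136 122  78  32  32  32  32  32  32  31  32  32]
 [ 32  32  41  69  88  94 101 112 128 136 122  79  32  31  32  31  32  32  32  30  31]
 [ 31  32  48  82 108 116 116 115 126 136 122  79  31  31  31  32  32  32  32  32  32]
 [ 32  31  43  62  97 116 116 116 126 136 127 105  93  98 102  98  81  66  64  51  31]
 [ 32  32  39  61  87 109 117 116 127 136 134 159 179 180 182 180 175 173 173 170 159]
 [ 38  57  89  93  75  88 109 117 126 135 135 174 205 211 212 212 213 213 213 213 198]
 [105 115 130 121  84  71  89 109 122 132 134 155 196 213 213 214 214 205 192 192 174]
 [141 143 143 125  88  69  81 112 128 133 134 144 179 199 197 193 193 174 146 146 146]
 [144 144 144 135 113 105 119 136 139 136 134 140 151 161 155 143 145 145 145 145 145]
 [146 146 146 146 138 138 145 148 141 135 134 136 143 145 143 142 142 145 146 146 146]

[... 2009 characters left out ...]
4 127  91  55 109 135 135 135 136 136 136 136 136 136 135 136 137 136 136 136 130 124 124 124 119  97  50  72 107]
 [143 159 136  68  42  42  48  55  58  60  60  72  81  80  78  81  90 100 101 101  87  52  51  87 105 105 108 110 111 111 113 113 117 121 121 122 123 129 134 134 134 135 134 135 114  58  45  76]
 [147 158 131  51  33  33  31  32  33  33  32  34  32  32  32  33  32  32  32  33  31  31  35  39  42  44  48  55  58  58  58  59  70  78  79  79  80  92 102 101 101 101 102 103  86  47  32  32]
 [154 154 120  32  32  31  31  30  31  32  33  31  30  33  29  32  30  33  33  32  33  32  33  32  32  30  34  33  33  32  31  32  33  32  31  31  33  32  33  33  31  31  36  35  33  32  32  30]]
```

The scene profile puts the band axis at (290.9, 206.4) and the neck mouth's centre at (291, 206.3). The band is level with the top of the neck and centred, with no contact force, so I'm handing in.

```bash
python3 -c "
from rig import r
print(r.sign_off())"
```

```text
the job is handed in; nothing more can be done
None
```

The job is handed in: the stopper is standing upright in the porcelain dish, and the arm is still holding the thermometer upright in the neck, centred to about 1 mm with its band level with the neck's top to about 1 mm, at about 15 of the 64 s.

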